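Hold an angle gauge on an uneven stud at its preset slope

TASK

Pick up the angle gauge by its handle, set the middle of its base on the round ridge of the uneven steel stud block, the base lying squarely across the ridge, and rock it on the ridge until the hanging pointer settles on the preset tab of the dial. Finish holding it there, still gripped and resting lightly on the ridge alone, so that I can match the slope of the test tube to it; do not let go or put it down. Do not bang the stud, lay the gauge over, or disturb the other bench things.

Things in the scene. Friction and masses are not known exactly. Their poses are not given: they have to be found in the camera images.
- gauge_grip (a point): Loose upright angle gauge, 0.3 to 0.5 kg; this point is inside the black block handle on its top, on the centre line 153 mm above the gauge's underside. Handle: 16 mm thick along x, 44 mm wide along y, 126 to 168 mm above the underside. Axes: x across the thickness (normal to the dial; level at rest; the gauge is rocked about x), y along the base's length, z up.
- gauge_foot (a point): Centre of the flat underside of the gauge's aluminium base, 36 x 110 x 10 mm (along x, y, z); same axes as gauge_grip.
- gauge: The whole gauge, origin and axes as gauge_foot: the base, a white round dial plate (120 mm across, 12 mm thick, centre 73 mm above the underside, small scale ticks) and the handle.
- pointer (a joint): Black needle hanging freely from the dial's centre (one on each face), hardly damped: swings for a second or so at about 2.5 Hz. Angle in rad in the gauge, about its x: 0 points to the base, positive with the tip towards the gauge's +y. Fingers cannot reach it. Tilting the gauge by +a about its own x makes it settle at -a.
- tab (a joint): Dark steel tab near the dial's rim (one on each face, 10 mm wide): the preset mark. Locked; differs from run to run, 0.14 to 0.38 rad, with the same zero and sense as joint pointer. The pointer is on the mark when the two values are equal.
- pointer_tip (a point): Tip of the pointer, 44 mm from the pivot; its z runs from the tip to the pivot.
- tab_mid (a point): Middle of the tab, 51 mm from the dial's centre; its z runs from the tab to that centre.
- stud_ridge (a point): Mid-length of the top line of the round ridge on the stud block, 66 mm above the bench. Ridge: bare steel, along x, 70 mm long, radius 8 mm (the centre line of its round is 8 mm below this point). Axes: x along the ridge, z up.
- stud: Fixed dark steel stud block, origin on the bench under its centre, axes as stud_ridge: foot 110 x 100 mm, body 70 x 80 mm, shoulders of unequal height beside the ridge (46 mm above the bench on the +y side, 40 mm on the -y side). The gauge, centred, can tilt about 0.45 rad either way before meeting a shoulder.
- crucible: Bystander: small white porcelain crucible, 44 mm across, 32 mm tall; origin under its centre.
- bung: Bystander: cork bung, 38 mm across, 28 mm tall; origin under its centre.
- beaker: Bystander: glass beaker, 72 mm across, 85 mm tall; origin under its centre.
- jar: Bystander: amber jar with black cap, 52 mm across, 75 mm tall; origin under its centre.
- spatula: Bystander: steel spatula, 170 mm long, lying flat.
Mind the look-alikes: they are no part of the job. There is more than one size of the gauge; the job needs the middle-sized.

How it is judged (in metres and radians):
On the way, in this order (a step that is already met when the one before it is completed fails the run):
1. the gauge is gripped and lifted clear of the bench (height (world z) of gauge_foot above 0.03 m and contact force between the fingers and gauge above 2 N and contact force between gauge and table below 0.05 N and contact force between gauge and stud below 0.05 N), for 0.2 s.
2. the gripped gauge touches the stud with the middle of its base on the ridge, dial crosswise to it (distance between gauge_foot and stud_ridge below 0.02 m and angle between the x axis of gauge and the x axis of stud, either way round below 0.26 rad and contact force between gauge and stud above 0.3 N and contact force between the fingers and gauge above 2 N), for 0.2 s.
At the end, for the whole second after the job is handed in: Gauge gripped (over 2 N), at rest, base middle within 20 mm of the ridge top's middle, pressing it with 0.3 to 20 N, gauge x within 0.26 rad of the ridge, clear of bench and bystanders; pointer calm (under 0.5 rad/s) and within 0.08 rad of the tab (about its half width) (all of step 2 and contact force between gauge and stud below 20 N and angle between the z axis of pointer_tip and the z axis of tab_mid, either way round below 0.08 rad and velocity of joint pointer between -0.5 and 0.5 rad/s and linear speed of gauge below 0.02 m/s and height (world z) of gauge_foot above 0.055 m and contact force between gauge and table below 0.05 N and contact force between gauge and crucible below 0.05 N and contact force between gauge and bung below 0.05 N and contact force between gauge and beaker below 0.05 N and contact force between gauge and jar below 0.05 N and contact force between gauge and spatula below 0.05 N); the arm keeps its last pose, push and grip.
It fails at once if the gauge bangs or presses hard on the stud (over 40 N) (contact force between gauge and stud above 40 N).
It fails at once if the gauge is laid over (over 0.8 rad) (angle between gauge's own z axis and vertical above 0.8 rad).
It fails at once if a bystander is moved by more than 25 mm (distance of any of crucible, bung, beaker, jar, spatula from where it was at the start of the episode above 0.025 m).
It also fails if it takes over 48 s, if anything falls off the work surface, if the arm or the gripper's body presses on something with over 40 N, if the wrist force passes 120 N, or if a joint passes its speed limit or range.

ROBOT

A 6-joint arm with a two-finger parallel gripper is mounted at the origin on the work surface. World frame = base frame: x ahead of the robot, y to its left, z up, the work surface at z = 0. Lengths are in mm, angles in rad, forces in N, time in s.
With the tool pointing down it reaches from about 400 to 925 mm from the base axis. Payload 12.5 kg.
Tool frame: the origin (TCP) lies on the centre line of the jaws, within the pads' length; the fingertips stand 14 mm ahead of it and the grasp point (between the pads) lies 5 mm behind it; z points along the fingers, y is the direction in which the jaws open and shut (so a half turn about z gives the same grasp; the last joint's range is limited). The gripper opens to 95 mm and grips with 3 to 60 N. Pads are 20 mm wide; open, the fingers measure 119 mm over their backs; the gripper's body (75 mm by 180 mm) begins 59 mm behind the grasp point.
Start: joints at [1.153, 0.491, 1.559, -0, 1.092, -0.106], TCP at [191.715, 594.887, 228.661] pointing down, gripper open.
Joint ranges: [-3.1, 3.1], [-0.84, 2.19], [0.05, 2.79], [-1.13, 4.28], [0.06, 2.93], [-2.69, 2.69]. Speed limits (rad/s): [2.22, 2.22, 2.79, 3.14, 3.14, 3.14].

INTERFACE

Orientations are given as [roll, pitch, yaw] about the fixed x, y, z axes, in that order (R = Rz(yaw) Ry(pitch) Rx(roll)).
In Python, from cell import * gives the robot as it stands.
- The arm moves only by the tool play_rows, never from a script. Its argument "moves" is a list of rows, each a list of 7 numbers: the shift along the tool's x, y, z in m, then the turn, a rotation vector about the tool's x, y, z in rad, then the opening in per cent of the stroke, from 0 (shut) to 100 (fully open). In form: [[tx, ty, tz, ax, ay, az, claw], ...]. A call has 1 to 8 rows; each row shifts and turns the pose as measured when the row begins, along the tool's axes as they then stand; what a row does not reach is not made up. A row lasts 1/10 s, in which the tool goes at most 50 mm and 8.59 degrees, less where a joint would pass 70% of its speed; a pose out of reach is approached as far as the arm can. A call is refused whole if a number of a shift passes 0.05 or a number of a turn 0.15, either way. A call with a gripper value outside its range is refused whole. The fingers move at their own pace and stop on an object; the grip force is fixed at half the most. Time passes only in rows, so rows that do not move let the fingers close. It gives the time, the measured TCP pose, the force and the opening at its end, in the units of the state.
- state(): the state, without advancing time (a new reading comes with each control period).
- read_camera(name): name is "scene" or "top" or "wrist"; returns a dict with "img" (384x512x3 uint8, red, green, blue), "fx", "fy", "cx", "cy" (pixels), "R" (3x3) and "t" (3): a world point X has camera coordinates R X + t. Camera axes: x right, y down, z forward; pixel columns grow to the right and rows downward; lengths in mm; the calibration is good to about 2 mm. A picture is of the moment at which its call begins. There is no depth.
- job_done(): hands the job in, once; it reports no verdict.
The state is a dict: "t": time; "joints": joint angles; "qvel": joint speeds; "tau": joint torques, N m; "eef_pos": TCP position; "tcp_rot": TCP orientation; "ft_force": force on the tool from outside, world axes, zero at the start; "moment": the same for the moment, N m; "opening": opening from 0.0 (shut) to 1.0 (fully open).
Only numpy, scipy, OpenCV 4.12 (cv2) and the standard library are available. Lean on these libraries where they do the work, as an engineer would, in place of code of your own. Each camera call takes 0.05 s, during which the arm holds its last target.

## Working session

There is one attempt and no reset: what is moved stays moved. The work goes in short steps, Python scripts to look and compute and a tool call to move; the robot and the scene stay as the last step left them, time stands still between calls to the robot, and variables do not carry over. Pictures are saved under pics/ and viewed, and the job is handed in when it is done.

Besides the shell and the picture viewer there is one more tool, called after ">>>" in YAML: its name, and indented under it one key for each argument. play_rows: Moves the arm, as the interface text tells. Its arguments: {"type":"object","properties":{"moves":{"type":"array"}},"required":["moves"]}

```bash
ls; mkdir -p pics
python3 - <<'E'
from cell import *
import cv2,pickle
s=state();print(s)
for n in ["scene","top","wrist"]:
    c=read_camera(n);pickle.dump(c,open(n+"0.pkl","wb"))
    cv2.imwrite(f"pics/{n}0.png",cv2.resize(c["img"][:,:,::-1],(768,576),interpolation=cv2.INTER_CUBIC))
    print(n,c["fx"],c["cx"],c["cy"],c["R"],c["t"])
E
```

```text
pics
{'t': 0.0, 'joints': array([ 1.15340107e+00,  4.91549038e-01,  1.55947928e+00, -9.47697300e-06,
        1.09170774e+00, -1.05631901e-01]), 'qvel': array([-0.00030778, -0.00012741,  0.00039445, -0.00075879, -0.00117801,
       -0.00091601]), 'tau': array([ 2.17086796e-03, -6.12646151e+01, -2.58189332e+01,  6.93294732e-02,
        4.81056562e-02, -4.60652291e-05]), 'eef_pos': array([191.6102797 , 594.64589008, 228.0580073 ]), 'tcp_rot': array([-3.14045473e+00, -1.12197792e-04,  2.82983360e+00]), 'ft_force': array([-0.35044223, -0.54969166, -0.9866799 ]), 'moment': array([-0.01203681,  0.02683084,  0.02408603]), 'opening': 0.9990944858397112}
scene 423.6325119849652 252.010769390581 195.45477591978997 [[ 0.19504001  0.98070413 -0.0133717 ]
 [ 0.76682384 -0.16097592 -0.62134367]
 [-0.61150683  0.11093314 -0.78342405]] [-102.34793464 -346.76490544 1304.94354897]
top 460.87224743204973 251.14995478307193 194.92455584640408 [[-0.00842405 -0.99972939  0.02168349]
 [-0.99475191  0.00616697 -0.10213032]
 [ 0.10196897 -0.02243005 -0.99453468]] [ -10.45394105  568.91292431 1079.2482561 ]
wrist 273.87678317605554 260.4034414473111 189.94683308771454 [[ 3.05642352e-01  9.52146101e-01 -7.45347504e-04]
 [ 9.11508352e-01 -2.92371052e-01  2.89260596e-01]
 [ 2.75200431e-01 -8.90896795e-02 -9.57250099e-01]] [-625.61869338  -33.29402185  392.45173261]
```

View pics/scene0.png

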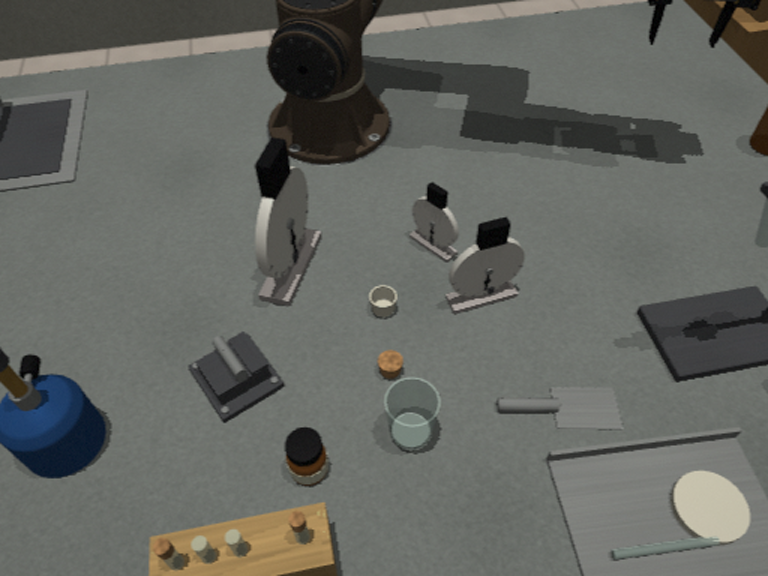

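View pics/top0.png

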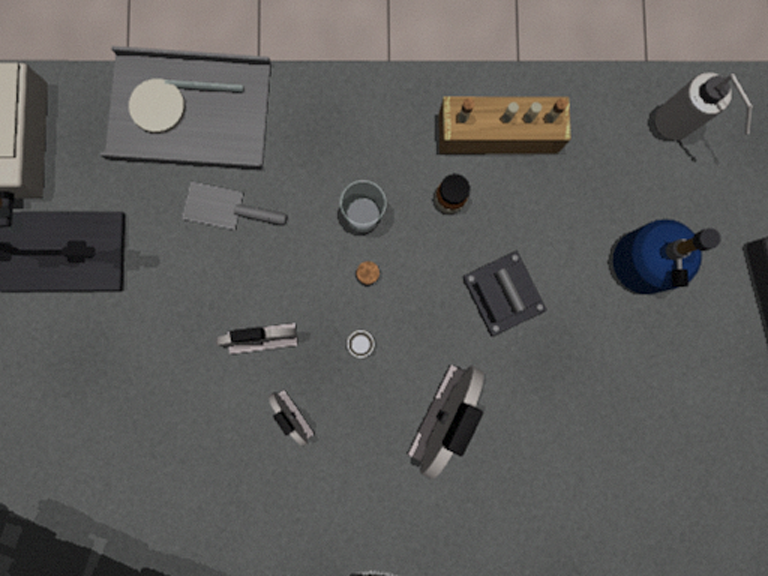

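View pics/wrist0.png

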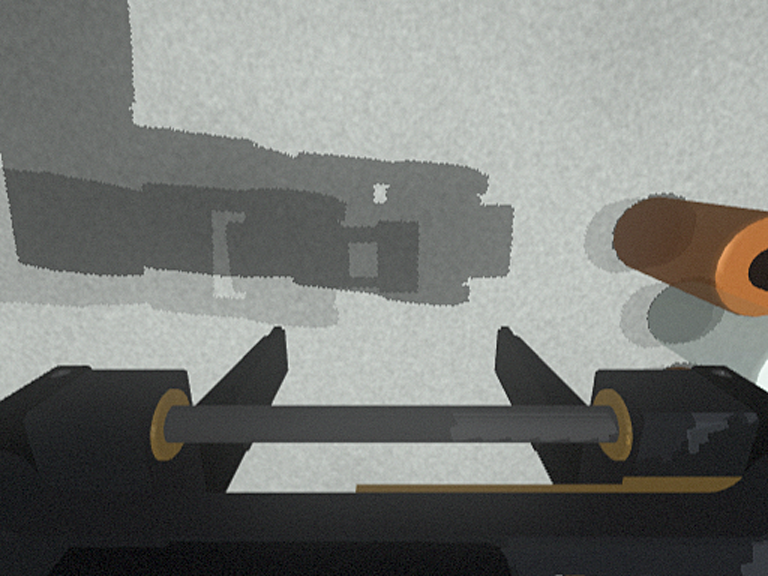

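Three gauges in the scene view (768x576): large at (285,225), small at (435,220), and one at (487,265) that looks middle-sized. I'll check its size and enlarge it and the stud (236,375).

```bash
cat > h.py <<'E'
import numpy as np,cv2,pickle
def ray(c,u,v):
    d=np.linalg.solve(c["R"],np.array([(u-c["cx"])/c["fx"],(v-c["cy"])/c["fy"],1.]));o=-np.linalg.solve(c["R"],c["t"]);return o,d
def atz(c,u,v,z):
    o,d=ray(c,u,v);return o+d*(z-o[2])/d[2]
def proj(c,X):
    p=np.asarray(X)@np.array(c["R"]).T+c["t"];return np.stack([c["fx"]*p[...,0]/p[...,2]+c["cx"],c["fy"]*p[...,1]/p[...,2]+c["cy"]],-1)
def crop(c,x0,y0,w,h,k,name):
    cv2.imwrite(name,cv2.resize(np.ascontiguousarray(c["img"][y0:y0+h,x0:x0+w,::-1]),None,fx=k,fy=k,interpolation=cv2.INTER_CUBIC))
def load(n): return pickle.load(open(n+".pkl","rb"))
E
python3 - <<'E'
from h import *
s=load("scene0");t=load("top0")
crop(s,290,140,66,72,8,"pics/s_g.png")
crop(t,135,205,75,40,10,"pics/t_g.png")
crop(s,120,215,75,70,8,"pics/s_s.png")
crop(t,300,160,70,70,8,"pics/t_s.png")
E
```

```text
(no output)
```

View pics/s_g.png

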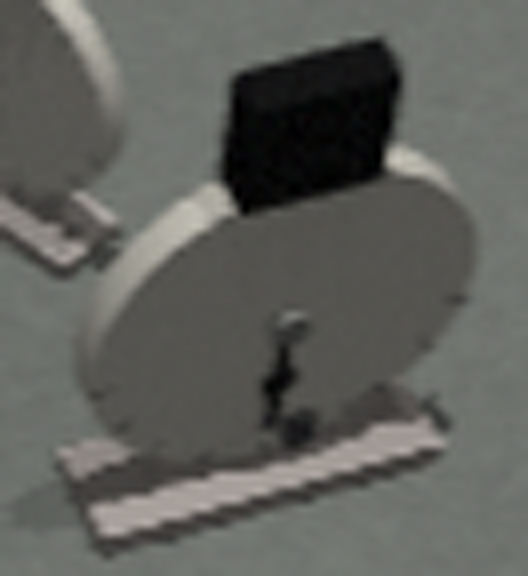

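View pics/t_g.png

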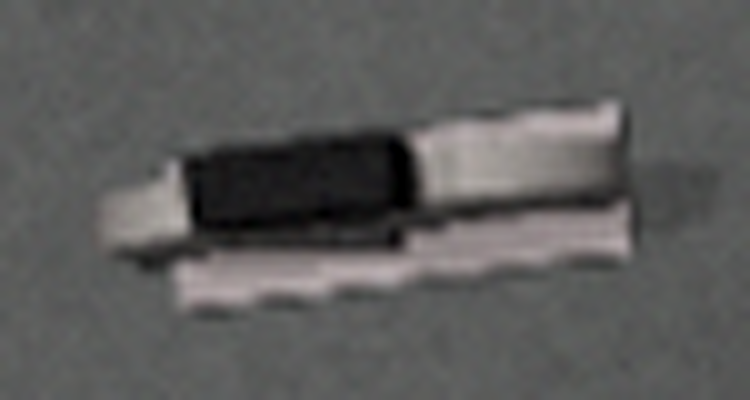

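View pics/s_s.png

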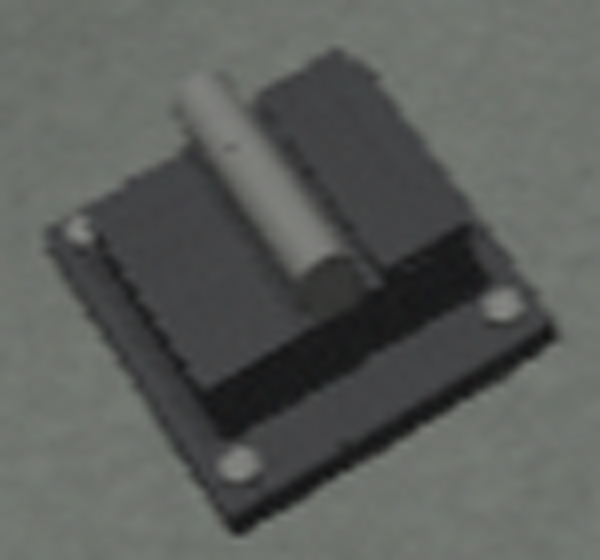

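View pics/t_s.png

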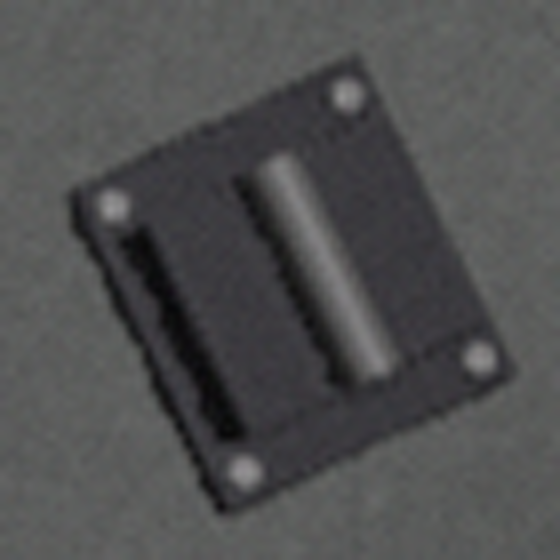

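Run:
```python
from h import *
from scipy.optimize import least_squares
s=load("scene0");t=load("top0")
S=lambda x,y,o:np.array([x/8+o[0],y/8+o[1]])-0.5+0.06
T10=lambda x,y:np.array([x/10+135,y/10+205])-.45
def Rz(a):return np.array([[np.cos(a),-np.sin(a),0],[np.sin(a),np.cos(a),0],[0,0,1]])
# gauge; x,y in gauge frame, gauge x ~ world +x (toward scene camera)
o=(290,140)
obs=[(s,(18,-55,0),S(105,552,o)),(s,(18,55,0),S(447,460,o)),(s,(18,-55,10),S(90,520,o)),(s,(-18,-55,10),S(58,455,o)),(s,(18,55,10),S(440,435,o)),
(s,(8,-22,168),S(235,97,o)),(s,(-8,-22,168),S(234,74,o)),(s,(-8,22,168),S(383,38,o)),(s,(8,22,168),S(400,75,o)),
(t,(-18,-55,0),T10(632,262)),(t,(18,-55,10),T10(618,100)),(t,(-18,55,0),T10(185,312)),
(t,(-8,22,168),T10(192,230)),(t,(8,22,168),T10(185,158)),(t,(8,-22,126),T10(415,135)),(t,(-8,-22,126),T10(410,205))]
def f(p):
    return np.concatenate([proj(c,Rz(p[2])@np.array(X)+[p[0],p[1],0])-uv for c,X,uv in obs])
r=least_squares(f,[450,200,0],loss="soft_l1");print(r.x,np.round(f(r.x).reshape(-1,2),1).tolist())
# size check top edge
b=[atz(s,*S(105,552,o),0),atz(s,*S(447,460,o),0)];print("base",b,np.linalg.norm(b[0]-b[1]))
# stud
o=(120,215);q=(300,160)
for c,P,oo in((s,[(195,85),(322,258)],o),(t,[(280,155),(378,375)],q)):
    a,b=[atz(c,*S(*p,oo),66) for p in P];print(a,b,(a+b)/2,np.linalg.norm(a-b),np.degrees(np.arctan2(*(b-a)[1::-1])))
for c,P,oo in((s,[(45,240),(237,528),(557,332)],o),(t,[(75,190),(360,55),(515,375),(225,512)],q)):
    print([np.round(atz(c,*S(*p,oo),12),1) for p in P])
```

```text
[4.97201429e+02 1.72399693e+02 1.17188896e-01] [[-1.1, 1.2], [-1.3, 1.1], [1.1, 2.7], [-0.6, -0.6], [0.2, 1.6], [1.9, 2.3], [-1.0, -0.1], [-0.5, -0.4], [0.7, 0.1], [0.1, -0.5], [-0.5, 0.9], [-0.2, 0.2], [-0.9, 0.5], [-1.0, 0.1], [-0.1, 0.7], [1.3, 1.1]]
base [array([518.519371  , 123.40139218,   0.        ]), array([506.23842698, 233.33328781,   0.        ])] 110.61574599626225
[ 538.44547747 -235.38965929   66.        ] [ 599.11554574 -205.64629928   66.        ] [ 568.78051161 -220.51797929   66.        ] 67.56866617389623 26.116296177425145
[ 601.49402125 -209.5435442    66.        ] [ 536.71628017 -236.45635371   66.        ] [ 569.10515071 -222.99994895   66.        ] 70.14595537913416 -157.43888186077652
[array([ 542.4, -287.8,   12. ]), array([ 641.3, -240. ,   12. ]), array([ 600. , -152.7,   12. ])]
[array([ 598.4, -157.2,   12. ]), array([ 639.9, -246.3,   12. ]), array([ 540.5, -291.1,   12. ]), array([ 499.3, -200.9,   12. ])]
```

```bash
cat >> h.py <<'E'
from scipy.spatial.transform import Rotation as Ro
def delta(st,pos,rpy):
    R0=Ro.from_euler("xyz",st["tcp_rot"]);R1=Ro.from_euler("xyz",rpy)
    d=R0.inv().apply(np.array(pos)-st["eef_pos"]);w=(R0.inv()*R1).as_rotvec()
    print("shift mm",np.round(d,1),"dist",round(float(np.linalg.norm(d)),1),"turn",np.round(w,4));return d,w
E
python3 - <<'E'
from h import *
from cell import state
st=state()
delta(st,[497,172,225],[np.pi,0,1.688])
t=load("top0");s=load("scene0")
print("large base",[np.round(atz(t,u/1.5,v/1.5,10)) for u,v in((452,367),(410,462),(430,475))])
print("large handle top",[np.round(atz(t,u/1.5,v/1.5,230)) for u,v in((463,430),)])
print("crucible,bung,beaker,jar,rack",[np.round(atz(t,u/1.5,v/1.5,0)) for u,v in((361,348),(368,275),(362,215),(452,200),(507,155))])
# tab
g=np.array([497.2,172.4]);a=.117
n=np.array([np.cos(a),np.sin(a),0]);yv=np.array([-np.sin(a),np.cos(a),0])
for x,y in((292,325),(298,428),(275,420)):
    o,d=ray(s,x/8+290-.44,y/8+140-.44);P0=np.array([*g,0])+8*n
    k=((P0-o)@n)/(d@n);P=o+k*d;print((P-P0)@yv,P[2])
E
```

```text
shift mm [-420.3 -308.6    3.4] dist 521.5 turn [-8.0000e-04  4.0000e-04  1.1418e+00]
large base [array([ 449., -136.,   10.]), array([299., -66.,  10.]), array([278., -97.,  10.])]
large handle top [array([ 369., -120.,  230.])]
crucible,bung,beaker,jar,rack [array([481.,  11.,   0.]), array([601.,  -1.,   0.]), array([701.,   8.,   0.]), array([ 726., -143.,    0.]), array([ 803., -237.,    0.])]
2.204527746029834 75.04820213075038
10.830561983398534 25.151891222956465
2.563135713404163 32.1696446872802
```

>>> play_rows:
  moves:
    - [-0.035,-0.0257,0,0,0,0,60]
    - [-0.035,-0.0257,0,0,0,0,60]
    - [-0.035,-0.0257,0,0,0,0,60]
    - [-0.035,-0.0257,0,0,0,0,60]
    - [-0.035,-0.0257,0,0,0,0,60]
    - [-0.035,-0.0257,0,0,0,0,60]
    - [-0.035,-0.0257,0,0,0,0,60]
    - [-0.035,-0.0257,0,0,0,0,60]

```text
t: 0.95
eef_pos: [398.7, 306.5, 226.3]
tcp_rot: [-3.139, -0.001, 2.838]
ft_force: [1.3, 0.7, -0.6]
opening: 0.599
```

>>> play_rows:
  moves:
    - [-0.035,-0.0257,0,0,0,0,60]
    - [-0.035,-0.0257,0,0,0,0,60]
    - [0,0,0,0,0,0.14,60]
    - [0,0,0,0,0,0.14,60]
    - [0,0,0,0,0,0.14,60]
    - [0,0,0,0,0,0.14,60]
    - [0,0,0,0,0,0.14,60]
    - [0,0,0,0,0,0.14,60]

```text
t: 1.75
eef_pos: [455.0, 227.2, 225.3]
tcp_rot: [-3.138, 0.001, 1.962]
ft_force: [0.2, -0.5, -0.9]
opening: 0.6
```

Run:
```python
from h import *
from cell import *
st=state();print(st["t"],st["eef_pos"],st["tcp_rot"],st["opening"])
delta(st,[497,172,225],[np.pi,0,1.688])
```

```text
1.75 [454.96748157 227.15688736 225.34135643] [-3.13754718e+00  1.46767593e-03  1.96193234e+00] 0.5995156401889369
shift mm [-67.   17.8   0.4] dist 69.3 turn [-0.0038  0.002   0.2739]
```

>>> play_rows:
  moves:
    - [-0.034,0.009,0,0,0,0,60]
    - [-0.033,0.009,0,0,0,0,60]
    - [0,0,0,0,0,0.137,60]
    - [0,0,0,0,0,0.137,60]
    - [0,0,0,0,0,0,60]
    - [0,0,0,0,0,0,60]

```text
t: 2.35
eef_pos: [498.1, 169.7, 224.5]
tcp_rot: [-3.136, 0.003, 1.677]
ft_force: [-0.3, 0.7, 0.2]
opening: 0.597
```

Run:
```python
from h import *
from cell import *
st=state();print(st["t"],st["eef_pos"],st["tcp_rot"],st["opening"])
delta(st,[497,172,148],[np.pi,0,1.688])
for n in ["wrist","top","scene"]:
    c=read_camera(n);pickle.dump(c,open(n+"1.pkl","wb"))
    cv2.imwrite(f"pics/{n}1.png",cv2.resize(c["img"][:,:,::-1],(768,576),interpolation=cv2.INTER_CUBIC))
```

```text
2.35 [498.10944499 169.73791563 224.47958761] [-3.13634778e+00  2.68936541e-03  1.67722003e+00] 0.5967082879463926
shift mm [ 2.6 -0.5 76.5] dist 76.5 turn [-0.0053  0.0027 -0.0108]
```

View pics/wrist1.png

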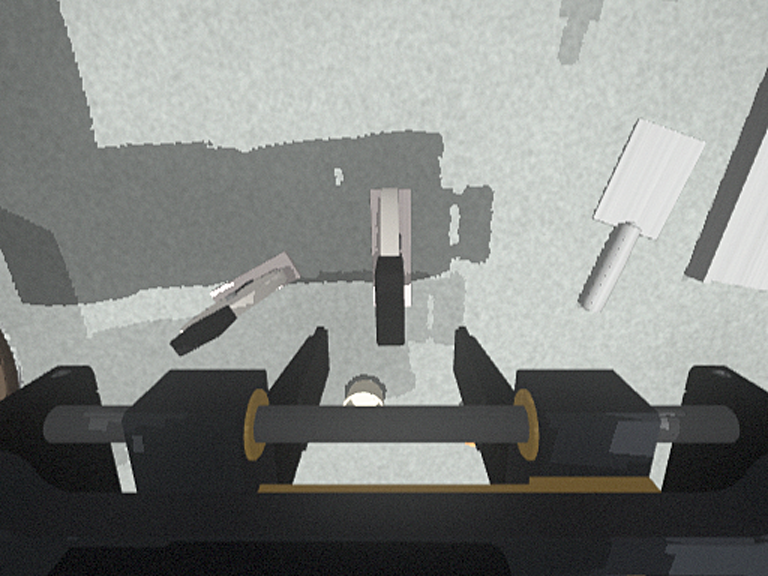

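View pics/scene1.png

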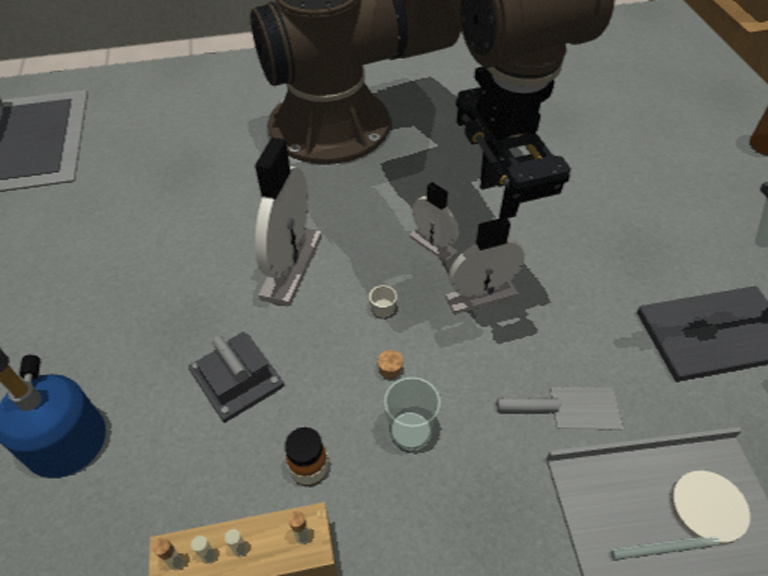

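Wrist view: handle (391,300) lies centred between the fingers (320–460) and parallel to them; checking the model projection against the handle.

Run:
```python
from h import *
c=load("wrist1");a=.117;g=np.array([497.2,172.4,0])
M=Ro.from_euler("z",a)
for X in((8,22,168),(-8,22,168),(8,-22,168),(-8,-22,168),(18,55,0),(-18,55,0)):print(X,np.round(proj(c,M.apply(X)+g)*1.5))
print(proj(c,np.array([498.1,169.7,224.5-14]))*1.5)
```

```text
(8, 22, 168) [404. 274.]
(-8, 22, 168) [375. 274.]
(8, -22, 168) [404. 348.]
(-8, -22, 168) [376. 348.]
(18, 55, 0) [410. 189.]
(-18, 55, 0) [371. 189.]
[390.4426108  350.81967835]
```

Model agrees within 2 mm. Descend and close.

>>> play_rows:
  moves:
    - [0.0033,-0.0005,0.025,0.003,0,-0.009,60]
    - [0,0,0.025,0,0,0,60]
    - [0,0,0.02,0,0,0,60]
    - [0,0,0.004,0,0,0,60]
    - [0,0,0,0,0,0,60]

```text
t: 3.0
eef_pos: [497.0, 174.2, 149.7]
tcp_rot: [-3.136, 0.002, 1.696]
ft_force: [-0.1, 0.4, 0.4]
opening: 0.599
```

Run:
```python
from h import *
from cell import *
st=state();print(st["t"],st["eef_pos"],st["tcp_rot"],st["opening"],st["ft_force"])
delta(st,[497,173,148],[np.pi,0,1.688])
c=read_camera("wrist");cv2.imwrite("pics/w2.png",cv2.resize(c["img"][:,:,::-1],(768,576)))
```

```text
3.0 [496.95729914 174.24021778 149.68614138] [-3.13644555e+00  2.20629349e-03  1.69588986e+00] 0.599393987090554 [-0.1325226   0.38801146  0.35063973]
shift mm [-1.2 -0.1  1.7] dist 2.1 turn [-0.0051  0.0022  0.0079]
```

View pics/w2.png

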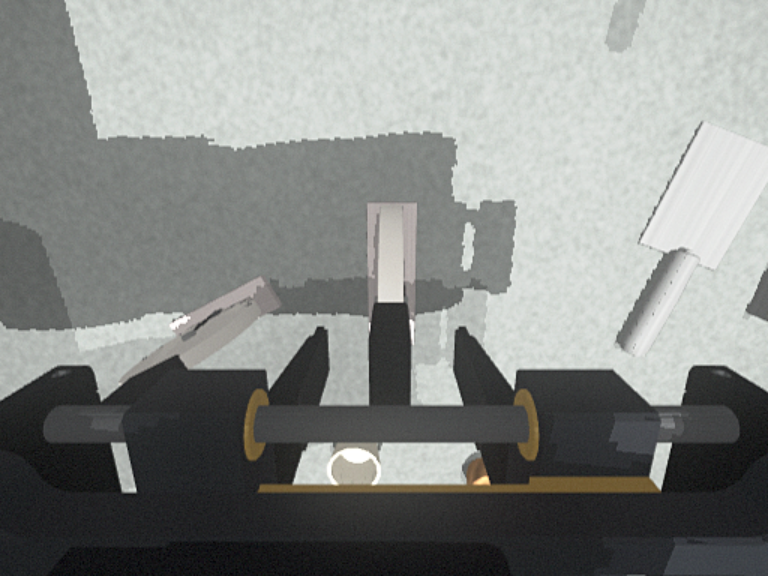

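Handle (390,355) is centred between the fingers. Close and lift slightly.

>>> play_rows:
  moves:
    - [0,0,0,0.005,0,0,0]
    - [0,0,0,0,0,0,0]
    - [0,0,0,0,0,0,0]
    - [0,0,0,0,0,0,0]
    - [0,0,0,0,0,0,0]
    - [0,0,0,0,0,0,0]

```text
t: 3.65
eef_pos: [498.2, 174.6, 153.3]
tcp_rot: [-3.137, 0.002, 1.697]
ft_force: [2.5, 0.5, -5.2]
opening: 0.165
```

>>> play_rows:
  moves:
    - [0,0,-0.01,0,0,0,0]
    - [0,0,-0.02,0,0,0,0]
    - [0,0,-0.03,0,0,0,0]
    - [0,0,-0.03,0,0,0,0]
    - [0,0,-0.03,0,0,0,0]
    - [0,0,-0.02,0,0,0,0]
    - [0,0,0,0,0,0,0]
    - [0,0,0,0,0,0,0]

```text
t: 4.45
eef_pos: [496.7, 174.4, 299.1]
tcp_rot: [-3.13, 0.002, 1.697]
ft_force: [0.2, -0.3, -5.5]
opening: 0.167
```

Run:
```python
from h import *
from cell import *
st=state();print(st["t"],st["eef_pos"],st["tcp_rot"],st["opening"],st["ft_force"])
delta(st,[640,60,300],[np.pi,0,1.995])
delta(st,[640,-100,300],[np.pi,0,1.995])
delta(st,[569,-222.5,300],[np.pi,0,1.995])
c=read_camera("scene");pickle.dump(c,open("scene3.pkl","wb"));cv2.imwrite("pics/s3.png",cv2.resize(c["img"][:,:,::-1],(768,576)))
```

```text
4.45 [496.65715167 174.40546279 299.14184155] [-3.12954053e+00  2.28103763e-03  1.69676125e+00] 0.16706409773026162 [ 0.15860567 -0.3484723  -5.47900152]
shift mm [-131.5  127.8   -2.1] dist 183.4 turn [-0.0123  0.0005 -0.2982]
shift mm [-290.2  107.7   -1.5] dist 309.6 turn [-0.0123  0.0005 -0.2982]
shift mm [-4.029e+02  2.190e+01 -2.000e-01] dist 403.4 turn [-0.0123  0.0005 -0.2982]
```

View pics/s3.png

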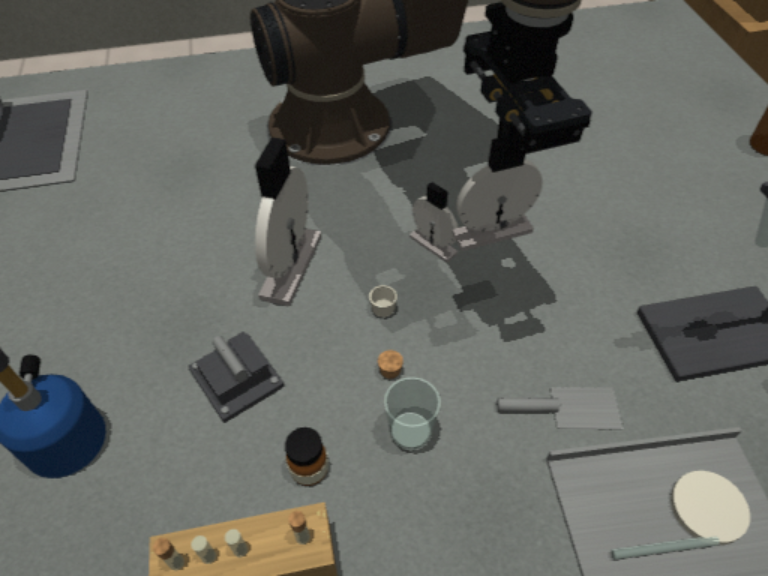

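>>> play_rows:
  moves:
    - [-0.02,0.002,0,0,0,0,0]
    - [-0.04,0.002,0,0,0,0,0]
    - [-0.04,0.002,0,0,0,0,0]
    - [-0.04,0.002,0,0,0,0,0]
    - [-0.04,0.002,0,0,0,0,0]
    - [-0.04,0.002,0,0,0,0,0]
    - [-0.04,0.002,0,0,0,0,0]
    - [-0.04,0.002,0,0,0,0,0]

```text
t: 5.3
eef_pos: [548.4, -127.3, 287.2]
tcp_rot: [-3.112, -0.003, 1.704]
ft_force: [0.2, -0.2, -2.7]
opening: 0.169
```

>>> play_rows:
  moves:
    - [-0.04,0.002,0,0,0,0,0]
    - [-0.03,0.002,0,0,0,0,0]
    - [-0.015,0.0,0,0,0,0,0]
    - [0,0,0,0,0,-0.1,0]
    - [0,0,0,0,0,-0.1,0]
    - [0,0,0,0,0,-0.1,0]
    - [0,0,0,0,0,0,0]
    - [0,0,0,0,0,0,0]

```text
t: 6.1
eef_pos: [561.1, -217.6, 274.1]
tcp_rot: [-3.102, -0.027, 2.006]
ft_force: [-0.2, 0.4, -4.2]
opening: 0.166
```

Run:
```python
from h import *
from cell import *
st=state();print(st["t"],st["eef_pos"],st["tcp_rot"],st["opening"],st["ft_force"])
delta(st,[569,-222.5,270],[np.pi,0,1.995])
```

```text
6.1 [ 561.05839311 -217.64143793  274.13425422] [-3.1022076  -0.02732593  2.00609764] 0.16561603428937344 [-0.16825226  0.42097766 -4.16244103]
shift mm [-7.9  5.3  3.7] dist 10.2 turn [-0.0395 -0.0271  0.0116]
```

>>> play_rows:
  moves:
    - [-0.008,0.0053,0,-0.0395,-0.027,0.0116,0]
    - [0,0,0,0,0,0,0]
    - [0,0,0,0,0,0,0]

```text
t: 6.4
eef_pos: [568.8, -221.4, 272.5]
tcp_rot: [-3.14, -0.002, 1.989]
ft_force: [0.4, 0.1, -4.3]
opening: 0.166
```

Run:
```python
from h import *
from cell import *
st=state();print(st["t"],st["eef_pos"],st["tcp_rot"],st["opening"],st["ft_force"])
delta(st,[569,-222.5,270],[np.pi,0,1.995])
for n in ["wrist","top","scene"]:
    c=read_camera(n);pickle.dump(c,open(n+"4.pkl","wb"))
c=load("scene4");crop(c,110,135,110,150,4,"pics/s4.png")
c=load("top4");crop(c,290,160,100,110,5,"pics/t4.png")
```

```text
6.4 [ 568.84366457 -221.39505714  272.52042977] [-3.14012435e+00 -2.27884889e-03  1.98941320e+00] 0.16572314824413947 [ 0.44193631  0.08240105 -4.30656717]
shift mm [-1.1 -0.3  2.5] dist 2.8 turn [-0.0015 -0.0023 -0.0056]
```

View pics/s4.png

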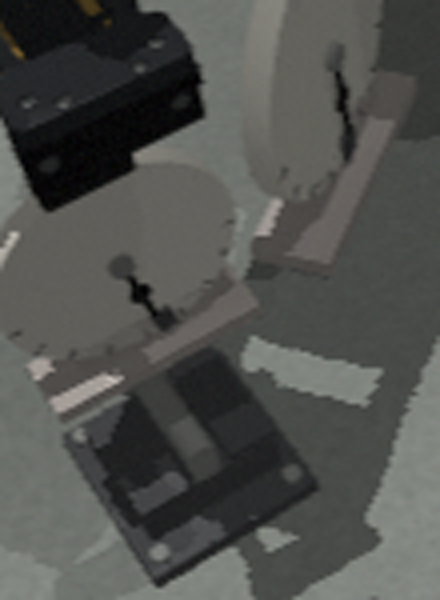

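View pics/t4.png

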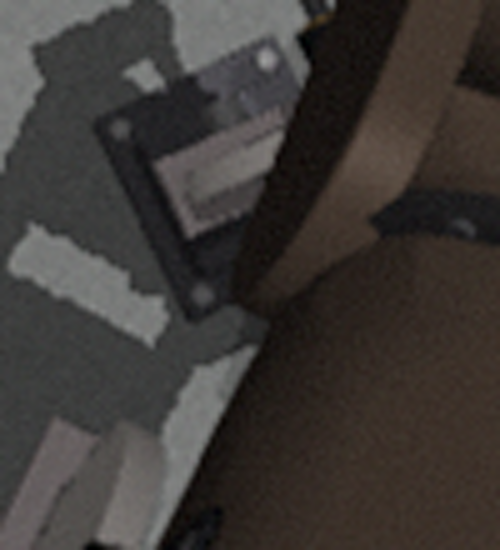

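```bash
cat >> h.py <<'E'
def overlay(c,pos,R,x0,y0,w,h,k,name,tab=None):
    im=cv2.resize(np.ascontiguousarray(c["img"][y0:y0+h,x0:x0+w,::-1]),None,fx=k,fy=k,interpolation=cv2.INTER_CUBIC)
    im=np.clip(im.astype(float)*1.6,0,255).astype(np.uint8)
    raw=im.copy()
    P=lambda X:tuple(int(v) for v in ((proj(c,R.apply(np.array(X,float))+pos)-[x0,y0]+.5)*k-.5))
    def box(hx,hy,z0,z1,col):
        cs=[(sx*hx,sy*hy) for sx,sy in((1,1),(1,-1),(-1,-1),(-1,1))]
        for i in range(4):
            a,b=cs[i],cs[(i+1)%4]
            cv2.line(im,P((*a,z0)),P((*b,z0)),col,1);cv2.line(im,P((*a,z1)),P((*b,z1)),col,1);cv2.line(im,P((*a,z0)),P((*a,z1)),col,1)
    box(18,55,0,10,(0,255,0));box(8,22,126,168,(0,255,255))
    th=np.linspace(0,2*np.pi,60)
    cv2.polylines(im,[np.array([P((6,60*np.cos(a),73+60*np.sin(a))) for a in th])],True,(255,100,0),1)
    cv2.line(im,P((6,0,73)),P((6,0,20)),(0,0,255),1)
    if tab is not None: cv2.circle(im,P((7,51*np.sin(tab),73-51*np.cos(tab))),4,(255,0,255),1)
    cv2.imwrite(name,np.hstack([raw,im]))
def gpose(st,h=153.3,tilt=0):
    T=Ro.from_euler("xyz",st["tcp_rot"])
    # gauge axes from tool: gauge x=tool y, y=tool x, z=-tool z
    G=Ro.from_matrix(T.as_matrix()@np.array([[0,1,0],[1,0,0],[0,0,-1]]))
    return G,st["eef_pos"]-G.as_matrix()[:,2]*h
E
python3 - <<'E'
from h import *
from cell import state
G,p=gpose(state());print(p,G.as_euler("xyz"))
overlay(load("scene4"),p,G,105,165,80,80,5,"pics/o4.png",.2)
E
```

```text
[ 568.86173027 -221.37022152  119.40276565] [0.00164858 0.00085915 0.41954255]
```

View pics/o4.png

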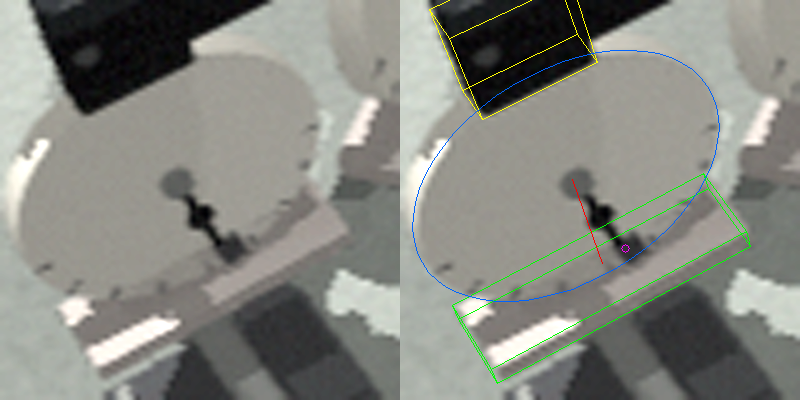

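Scene crop with overlay: gauge pose matches the gripper-based model (base edges and handle within ~2 px); dial with tab at (233,245) on the right side. Lowering level over the ridge first.

>>> play_rows:
  moves:
    - [0,0,0.015,0,-0.002,0,0]
    - [0,0,0.015,0,0,0,0]
    - [0,0,0.008,0,0,0,0]
    - [0,0,0,0,0,0,0]

```text
t: 6.95
eef_pos: [569.0, -221.2, 234.2]
tcp_rot: [-3.14, 0.0, 1.99]
ft_force: [0.7, -0.5, -3.9]
opening: 0.168
```

```bash
cat > st.py <<'E'
from h import *
from cell import *
import sys
st=state();G,p=gpose(st);print("t %.2f"%st["t"],"foot",np.round(p,1),"gauge rpy",np.round(G.as_euler("xyz"),4),"F",np.round(st["ft_force"],1),"M",np.round(st["moment"],2))
tilt=float(sys.argv[1]) if len(sys.argv)>1 else 0.
w=1.995
Rt=Ro.from_euler("z",w)*Ro.from_euler("x",np.pi)*Ro.from_euler("y",-tilt)
foot=np.array([569,-222.5,66.])
pos=foot-153.3*Rt.as_matrix()[:,2]
delta(st,pos,Rt.as_euler("xyz"))
E
python3 st.py
```

```text
t 6.95 foot [ 568.9 -221.4   80.9] gauge rpy [-4.000e-04  1.500e-03  4.191e-01] F [ 0.7 -0.5 -3.9] M [-0.06  0.04  0.03]
shift mm [-1.2 -0.5 14.9] dist 15.0 turn [-0.0015  0.0004 -0.0051]
```

>>> play_rows:
  moves:
    - [-0.001,0,0.006,0,0,-0.005,0]
    - [0,0,0.004,0,0,0,0]
    - [0,0,0.001,0,0,0,0]

```text
t: 7.25
eef_pos: [569.9, -222.4, 223.6]
tcp_rot: [-3.141, 0.002, 1.995]
ft_force: [-0.3, 1.7, -4.3]
opening: 0.169
```

>>> play_rows:
  moves:
    - [0,0,0.001,0,0,0,0]
    - [0,0,0.001,0,0,0,0]

```text
t: 7.45
eef_pos: [570.1, -222.5, 221.9]
tcp_rot: [-3.141, 0.002, 1.995]
ft_force: [0.5, -0.2, -3.8]
opening: 0.168
```

```bash
python3 st.py
```

```text
t 7.45 foot [ 570.1 -222.8   68.6] gauge rpy [-2.000e-03  4.000e-04  4.244e-01] F [ 0.5 -0.2 -3.8] M [-0.12  0.04 -0.04]
shift mm [ 0.4 -1.   2.6] dist 2.8 turn [-0.0004  0.002   0.0002]
```

>>> play_rows:
  moves:
    - [0,0,0.001,0,0,0,0]
    - [0,0,0.0005,0,0,0,0]

```text
t: 7.65
eef_pos: [570.1, -222.6, 220.6]
tcp_rot: [-3.142, 0.002, 1.995]
ft_force: [0.3, -0.3, -3.6]
opening: 0.168
```

>>> play_rows:
  moves:
    - [0,0,0.001,0,0,0,0]

```text
t: 7.75
eef_pos: [570.2, -222.6, 219.6]
tcp_rot: [3.142, 0.003, 1.995]
ft_force: [0.4, 0.7, -3.4]
opening: 0.163
```

>>> play_rows:
  moves:
    - [0,0,0.001,0,0,0,0]

```text
t: 7.85
eef_pos: [570.4, -222.7, 219.1]
tcp_rot: [3.141, 0.003, 1.995]
ft_force: [-1.3, 1.7, 6.1]
opening: 0.167
```

Contact (force change ≈10 N). Hold to register, then rock.

>>> play_rows:
  moves:
    - [0,0,0,0,0,0,0]
    - [0,0,0,0,0,0,0]
    - [0,0,0,0,0,0,0]

```text
t: 8.15
eef_pos: [570.4, -222.7, 219.2]
tcp_rot: [3.141, 0.004, 1.995]
ft_force: [-0.7, -0.8, -3.7]
opening: 0.166
```

```bash
python3 st.py 0.26
```

```text
t 8.15 foot [ 570.7 -223.2   65.9] gauge rpy [-0.0035 -0.0008  0.4243] F [-0.7 -0.8 -3.7] M [-0.08  0.06 -0.  ]
shift mm [40.2 -1.2  4.9] dist 40.5 turn [ 0.0008 -0.2565  0.    ]
```

>>> play_rows:
  moves:
    - [0.0049,0,0.0002,0,-0.032,0,0]
    - [0.0049,0,0.0002,0,-0.032,0,0]
    - [0.0049,0,0.0002,0,-0.032,0,0]

```text
t: 8.45
eef_pos: [564.4, -209.6, 218.7]
tcp_rot: [3.14, 0.102, 1.993]
ft_force: [-0.5, 2.3, -1.7]
opening: 0.168
```

```bash
python3 st.py 0.26
```

```text
t 8.45 foot [ 571.1 -223.7   66.2] gauge rpy [-0.1016 -0.0017  0.4225] F [-0.5  2.3 -1.7] M [ 0.31  0.39 -0.01]
shift mm [26.1 -1.2  1.9] dist 26.2 turn [ 0.0014 -0.1584 -0.002 ]
```

Tracking well, light contact. Continue.

>>> play_rows:
  moves:
    - [0.005,0,0,0,-0.032,0,0]
    - [0.005,0,0,0,-0.032,0,0]
    - [0.005,0,0,0,-0.032,0,0]
    - [0.005,0,0,0,-0.032,0,0]

```text
t: 8.85
eef_pos: [555.8, -190.5, 215.6]
tcp_rot: [3.139, 0.234, 1.992]
ft_force: [1.3, -0.1, -3.3]
opening: 0.166
```

```bash
python3 st.py 0.26
```

```text
t 8.85 foot [ 570.6 -222.8   66.5] gauge rpy [-0.2339 -0.0022  0.4222] F [ 1.3 -0.1 -3.3] M [ 0.33  0.2  -0.01]
shift mm [ 5.  -1.1  0.3] dist 5.2 turn [ 0.0017 -0.0261 -0.0025]
```

>>> play_rows:
  moves:
    - [0,0,0.0005,0,0,0,0]
    - [0,0,0.0005,0,0,0,0]
    - [0,0,0.0005,0,0,0,0]
    - [0,0,0,0,0,0,0]
    - [0,0,0,0,0,0,0]
    - [0,0,0,0,0,0,0]
    - [0,0,0,0,0,0,0]
    - [0,0,0,0,0,0,0]

```text
t: 9.65
eef_pos: [555.8, -190.6, 215.5]
tcp_rot: [3.139, 0.231, 1.991]
ft_force: [-1.8, 3.9, 1.9]
opening: 0.164
```

```bash
python3 st.py 0.26
python3 - <<'E'
from h import *
from cell import *
st=state();c=read_camera("scene");pickle.dump(c,open("scene5.pkl","wb"))
G,p=gpose(st);overlay(c,p,G,110,185,80,80,5,"pics/o5.png",.26)
crop(c,125,200,50,50,14,"pics/s5.png")
E
```

```text
t 9.65 foot [ 570.5 -222.4   66.3] gauge rpy [-0.2307 -0.0028  0.4213] F [-1.8  3.9  1.9] M [0.79 0.62 0.  ]
shift mm [ 5.1 -1.2  0.2] dist 5.2 turn [ 0.002  -0.0293 -0.0035]
```

View pics/o5.png

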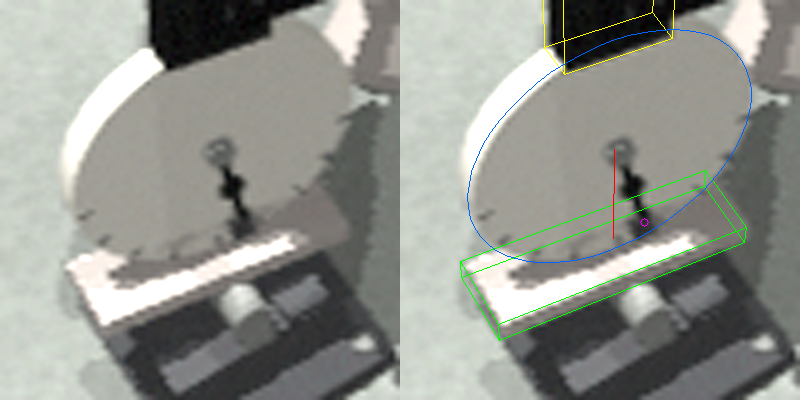

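View pics/s5.png

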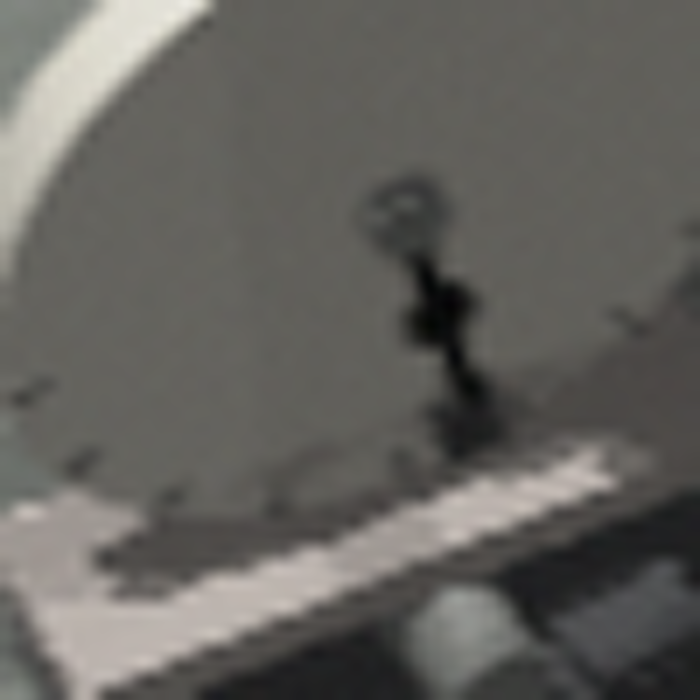

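Run:
```python
from h import *
from cell import state
c=load("scene5");st=state();G,p=gpose(st)
U=lambda x,y:np.array([x/14+125,y/14+200])-.5+.036
def pl(u,xf,z0=73):
    o,d=ray(c,*u);n=G.as_matrix()[:,0];P0=p+n*xf;k=((P0-o)@n)/(d@n);q=G.inv().apply(o+k*d-p);return q[1:]
for xp in(7,9,12):
  piv=pl(U(405,210),xp);tip=pl(U(480,392),xp);mid=pl(U(440,312),xp)
  print(xp,"piv",piv,"ptr ang tip",np.arctan2(*(tip-piv)*[1,-1]),np.linalg.norm(tip-piv),"mid",np.arctan2(*(mid-piv)*[1,-1]))
for xt in(6,7,9,12):
  t=pl(U(468,430),xt);print(xt,t,"tab ang about(0,73)",np.arctan2(t[0],73-t[1]),np.hypot(t[0],t[1]-73))
# base line tilt: bottom edge front corners z=0,x=18
V=lambda x,y:np.array([x/5+110,y/5+185])-.4
a=pl(V(105,325),18);b=pl(V(345,238),18);print(a,b,np.arctan2(b[1]-a[1],b[0]-a[0]))
```

```text
7 piv [ 1.39940069 73.18656486] ptr ang tip 0.27225837684179055 46.70858682444826 mid 0.23534194471306952
9 piv [ 0.36334485 75.6115589 ] ptr ang tip 0.272258376841789 46.52663907524543 mid 0.23534194471306805
12 piv [-1.19073892 79.24904995] ptr ang tip 0.27225837684178955 46.25371745144092 mid 0.2353419447130672
6 [12.7540471  19.37224619] tab ang about(0,73) 0.2334878935620988 55.123513101625704
7 [12.21495383 20.68699612] tab ang about(0,73) 0.22938758528467765 53.72015889997141
9 [11.13676728 23.31649598] tab ang about(0,73) 0.22050927479010599 50.916383974426466
12 [ 9.51948746 27.26074578] tab ang about(0,73) 0.20519582216675342 46.719375192078154
[-52.37391179   8.00473267] [54.87581824  3.03771817] -0.0462795373012259
```

```bash
python3 - <<'E'
from h import *
from cell import *
acc=[]
for i in range(8): acc.append(read_camera("scene")["img"].astype(float))
c=load("scene5");c["img"]=np.clip(np.mean(acc,0)*1.9,0,255).astype(np.uint8);pickle.dump(c,open("scene6.pkl","wb"))
crop(c,136,207,32,32,22,"pics/s6.png")
d=load("scene4");d["img"]=np.clip(d["img"]*1.9,0,255).astype(np.uint8);crop(d,128,190,32,32,22,"pics/s4b.png")
e=load("scene0");e["img"]=np.clip(e["img"]*1.5,0,255).astype(np.uint8);crop(e,312,170,32,32,22,"pics/s0b.png")
E
python3 st.py .26
```

```text
t 10.10 foot [ 570.5 -222.4   66.3] gauge rpy [-0.2309 -0.0028  0.4214] F [-2.4  3.4  1.5] M [ 0.8   0.63 -0.05]
shift mm [ 5.  -1.1  0.2] dist 5.2 turn [ 0.002  -0.0291 -0.0034]
```

View pics/s6.png

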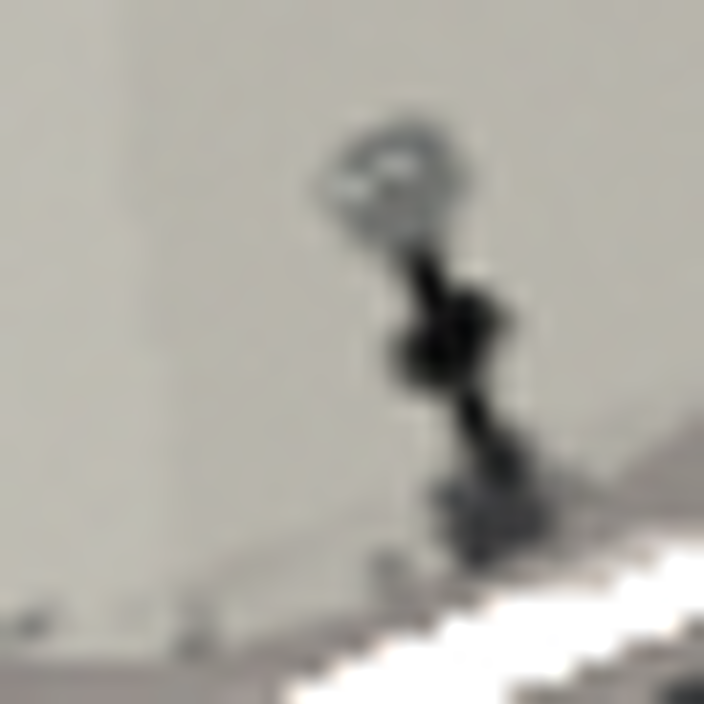

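View pics/s4b.png

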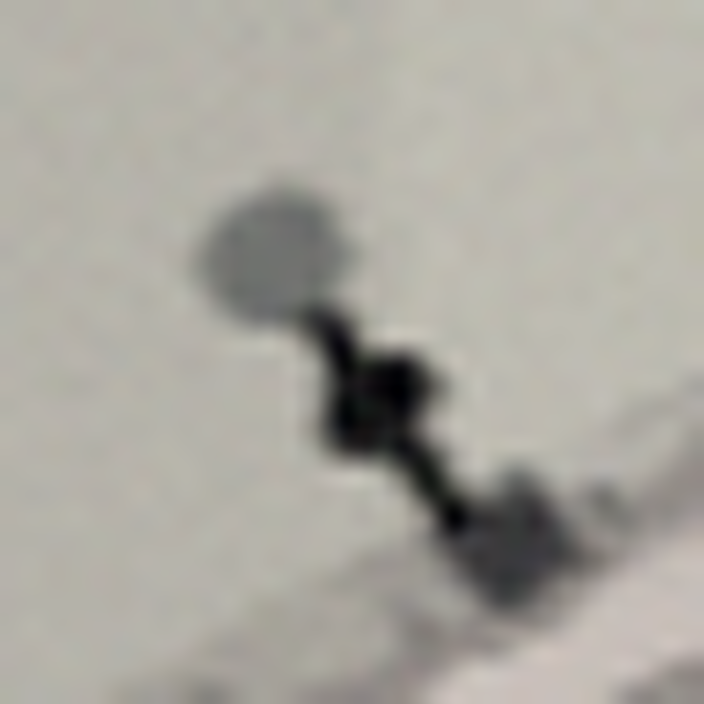

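View pics/s0b.png

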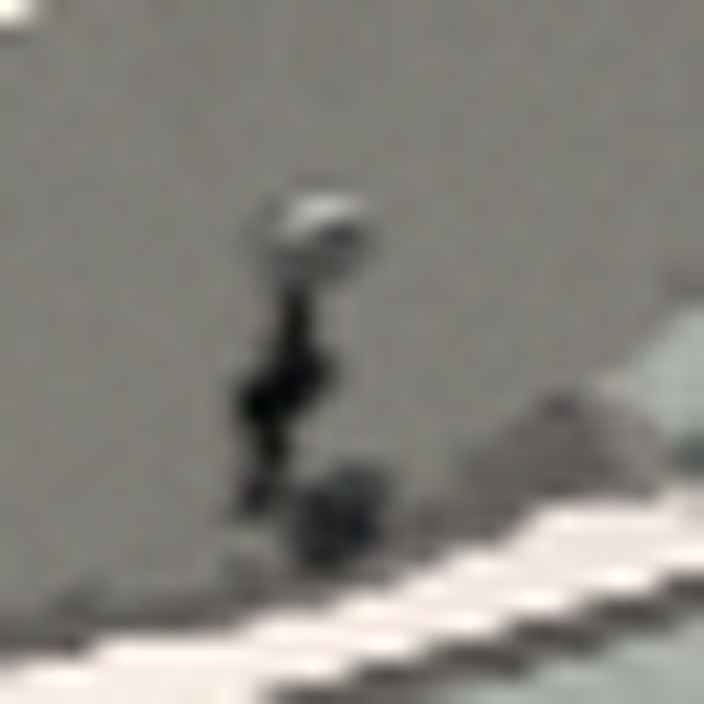

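Run:
```python
from h import *
from cell import state
def an(c,G,p,x0,y0,piv,tip,tab,nm):
    U=lambda q:np.array([q[0]/22+x0,q[1]/22+y0])-.5+.023
    def pl(u,xf):
        o,d=ray(c,*U(u));n=G.as_matrix()[:,0];P0=p+n*xf;k=((P0-o)@n)/(d@n);q=G.inv().apply(o+k*d-p);return q[1:]
    for x in(7,9):
        P,T=pl(piv,x),pl(tip,x);d=T-P
        print(nm,x,"piv",np.round(P,1),"tip",np.round(T,1),"ptr",round(float(np.arctan2(d[0],-d[1])),3),round(float(np.linalg.norm(d)),1),end=" ")
        t=pl(tab,x);print("tab",np.round(t,1),"about centre",round(float(np.arctan2(t[0],73-t[1])),3),round(float(np.hypot(t[0],73-t[1])),1),"about piv",round(float(np.arctan2(*((t-P)*[1,-1]))),3))
G0=Ro.from_euler("z",.117);an(load("scene0"),G0,np.array([497.2,172.4,0]),312,170,(315,230),(255,508),(338,520),"s0")
class D(dict):pass
st4=dict(tcp_rot=[-3.14012435e+00,-2.27884889e-03,1.98941320e+00],eef_pos=np.array([568.84,-221.4,272.5]))
G,p=gpose(st4);an(load("scene4"),G,p,128,190,(278,255),(470,545),(517,540),"s4")
G,p=gpose(state());an(load("scene6"),G,p,136,207,(400,182),(512,470),(497,515),"s6")
```

```text
s0 7 piv [ 2.2 74.7] tip [ 1.3 29.4] ptr -0.02 45.2 tab [11.7 23.2] about centre 0.232 51.1 about piv 0.184
s0 9 piv [ 0.9 77.4] tip [ 0.  32.3] ptr -0.02 45.1 tab [10.4 26.1] about centre 0.219 48.0 about piv 0.184
s4 7 piv [ 1.2 71.4] tip [ 8.2 24.1] ptr 0.148 47.8 tab [12.3 21.6] about centre 0.234 52.9 about piv 0.219
s4 9 piv [ 0.8 73.8] tip [ 7.8 26.7] ptr 0.148 47.6 tab [11.8 24.2] about centre 0.238 50.3 about piv 0.219
s6 7 piv [ 1.9 72.2] tip [13.9 27.1] ptr 0.26 46.6 tab [12.5 21.5] about centre 0.239 53.0 about piv 0.206
s6 9 piv [ 0.9 74.6] tip [12.8 29.7] ptr 0.26 46.4 tab [11.5 24.1] about centre 0.23 50.2 about piv 0.206
```

Pointer currently ~0.04 past the tab (needle tip (512,470) right of tab centre (497,515)). Rock back by ~0.035.

>>> play_rows:
  moves:
    - [-0.0027,0,-0.0003,0,0.018,0,0]
    - [-0.0027,0,0,0,0.018,0,0]
    - [0,0,0,0,0,0,0]

```text
t: 10.4
eef_pos: [558.4, -196.0, 216.7]
tcp_rot: [3.139, 0.192, 1.992]
ft_force: [-2.5, 3.7, 3.8]
opening: 0.171
```

```bash
python3 st.py .2
```

```text
t 10.40 foot [ 570.8 -222.5   66.2] gauge rpy [-0.1919 -0.0029  0.4218] F [-2.5  3.7  3.8] M [ 0.89  0.54 -0.06]
shift mm [ 2.  -1.3  0.1] dist 2.4 turn [ 0.0024 -0.008  -0.0029]
```

>>> play_rows:
  moves:
    - [0,0,0,0,0,0,0]
    - [0,0,0,0,0,0,0]
    - [0,0,0,0,0,0,0]
    - [0,0,0,0,0,0,0]
    - [0,0,0,0,0,0,0]
    - [0,0,0,0,0,0,0]
    - [0,0,0,0,0,0,0]
    - [0,0,0,0,0,0,0]

```text
t: 11.2
eef_pos: [558.4, -196.0, 216.7]
tcp_rot: [3.139, 0.192, 1.992]
ft_force: [-1.1, 1.5, 0.6]
opening: 0.163
```

>>> play_rows:
  moves:
    - [0,0,0,0,0,0,0]
    - [0,0,0,0,0,0,0]
    - [0,0,0,0,0,0,0]
    - [0,0,0,0,0,0,0]
    - [0,0,0,0,0,0,0]
    - [0,0,0,0,0,0,0]
    - [0,0,0,0,0,0,0]
    - [0,0,0,0,0,0,0]

```text
t: 12.0
eef_pos: [558.4, -196.0, 216.7]
tcp_rot: [3.139, 0.192, 1.992]
ft_force: [-0.6, 2.3, 0.5]
opening: 0.163
```

```bash
cat > look.py <<'E'
from h import *
from cell import *
import sys
n=sys.argv[1]
st=state();acc=[]
for i in range(10): c=read_camera("scene");acc.append(c["img"].astype(float))
m=np.mean(acc,0);print("frame diffs",[round(float(np.abs(a-m)[200:240,130:175].mean()),2) for a in acc])
G,p=gpose(st);c["img"]=m.astype(np.uint8);overlay(c,p,G,110,185,80,80,5,f"pics/o{n}.png",.215)
c["img"]=np.clip(m*1.9,0,255).astype(np.uint8);pickle.dump(c,open(f"scene{n}.pkl","wb"))
crop(c,136,207,32,32,22,f"pics/s{n}.png")
E
python3 look.py 7; python3 st.py .2
```

```text
frame diffs [0.93, 0.9, 1.01, 0.93, 0.95, 0.91, 0.87, 0.92, 0.92, 0.91]
t 12.50 foot [ 570.8 -222.5   66.2] gauge rpy [-0.1919 -0.003   0.4217] F [-0.8  1.6  1.4] M [0.52 0.38 0.02]
shift mm [ 2.  -1.3  0.1] dist 2.3 turn [ 0.0024 -0.008  -0.0031]
```

View pics/s7.png

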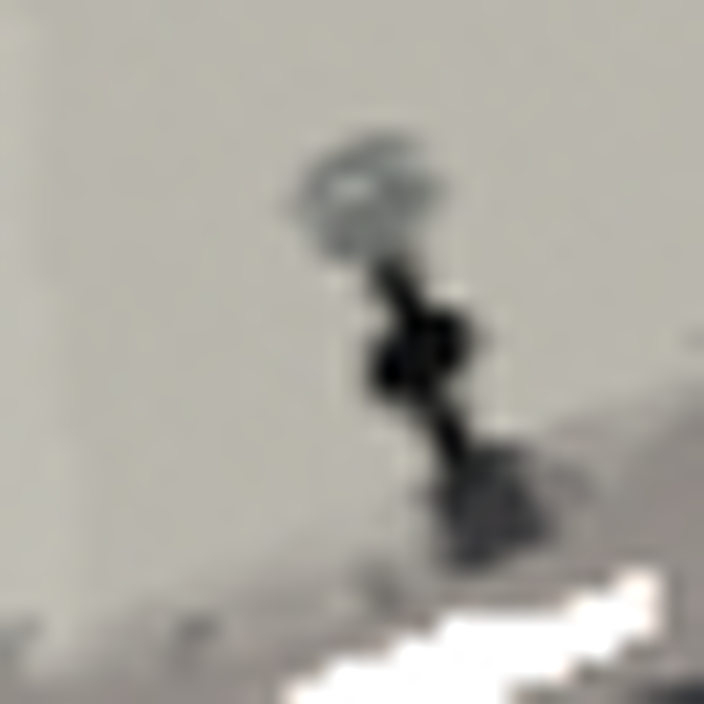

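View pics/o7.png

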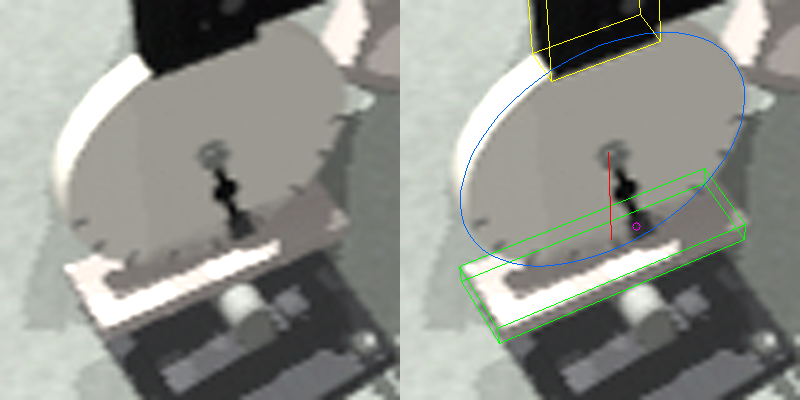

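Run:
```python
from h import *
from cell import state
G,p=gpose(state());c=load("scene7")
U=lambda q:np.array([q[0]/22+136,q[1]/22+207])-.5+.023
def pl(u,xf):
    o,d=ray(c,*U(u));n=G.as_matrix()[:,0];P0=p+n*xf;k=((P0-o)@n)/(d@n);q=G.inv().apply(o+k*d-p);return q[1:]
for x in(7,9):
    P,M,T,t=[pl(u,x) for u in((370,194),(418,355),(465,472),(490,508))]
    f=lambda a,b:round(float(np.arctan2(*((b-a)*[1,-1]))),3)
    print(x,P,T,t,"ptr",f(P,T),"mid",f(P,M),"tab/piv",f(P,t),"tab/centre",f(np.array([0,73]),t),np.linalg.norm(t-[0,73]))
# predicted images of vertical needle and tab for x=8, relative to pivot pixel
for tb in(.19,.21,.23,.25):
    a=proj(c,G.apply([8,0,73])+p);b=proj(c,G.apply([7.,51*np.sin(tb),73-51*np.cos(tb)])+p);v=proj(c,G.apply([8,0,73])+p-[0,0,44]);print(tb,"tab-piv px*22",(b-a)*22,"needle",(v-a)*22)
```

```text
7 [ 1.87412393 72.31563438] [10.28458422 29.33559361] [12.70367268 22.76571977] ptr 0.193 mid 0.169 tab/piv 0.215 tab/centre 0.248 51.81569463125305
9 [ 0.9420191  74.78187421] [ 9.31971387 31.96927535] [11.72937802 25.42499646] ptr 0.193 mid 0.169 tab/piv 0.215 tab/centre 0.242 48.99958438764262
0.19 tab-piv px*22 [104.23125408 315.48976572] needle [ 95.00616118 278.81726355]
0.21 tab-piv px*22 [114.04437439 310.05967019] needle [ 95.00616118 278.81726355]
0.23 tab-piv px*22 [123.8042395  304.51285462] needle [ 95.00616118 278.81726355]
0.25 tab-piv px*22 [133.50755599 298.85136193] needle [ 95.00616118 278.81726355]
```

Pointer now reads 0.193, tab ≈0.215–0.24. One small rock of 0.02 forward.

>>> play_rows:
  moves:
    - [0.0031,0,0,0,-0.021,0,0]
    - [0,0,0,0,0,0,0]
    - [0,0,0,0,0,0,0]
    - [0,0,0,0,0,0,0]
    - [0,0,0,0,0,0,0]
    - [0,0,0,0,0,0,0]
    - [0,0,0,0,0,0,0]
    - [0,0,0,0,0,0,0]

```text
t: 13.3
eef_pos: [557.1, -193.1, 216.1]
tcp_rot: [3.138, 0.215, 1.992]
ft_force: [-0.3, 1.9, 0.2]
opening: 0.165
```

>>> play_rows:
  moves:
    - [0,0,0,0,0,0,0]
    - [0,0,0,0,0,0,0]
    - [0,0,0,0,0,0,0]
    - [0,0,0,0,0,0,0]
    - [0,0,0,0,0,0,0]
    - [0,0,0,0,0,0,0]
    - [0,0,0,0,0,0,0]
    - [0,0,0,0,0,0,0]

```text
t: 14.1
eef_pos: [557.2, -193.1, 216.1]
tcp_rot: [3.138, 0.215, 1.992]
ft_force: [-0.7, 0.3, 0.2]
opening: 0.167
```

```bash
python3 look.py 8; python3 st.py .215
python3 - <<'E'
from cell import *
import numpy as np
F=[]
for i in range(8):
    read_camera("top");F.append(state()["ft_force"])
print(np.mean(F,0),np.std(F,0))
E
```

```text
frame diffs [0.73, 0.75, 0.73, 0.9, 0.75, 0.78, 0.76, 1.19, 0.73, 0.76]
t 14.60 foot [ 571.  -222.8   66.4] gauge rpy [-0.2153 -0.0032  0.4217] F [-0.3  1.3  0.3] M [0.56 0.35 0.02]
shift mm [ 1.1 -1.3  0.1] dist 1.7 turn [ 0.0026  0.0003 -0.0032]
[-1.07557881  1.61373027 -0.06797854] [0.64377585 0.48548853 0.37169973]
```

View pics/s8.png

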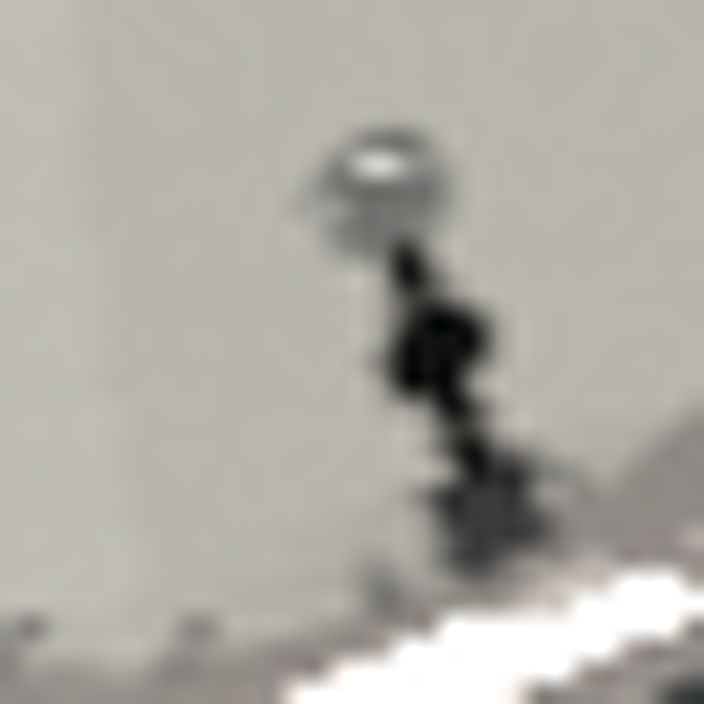

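View pics/o8.png

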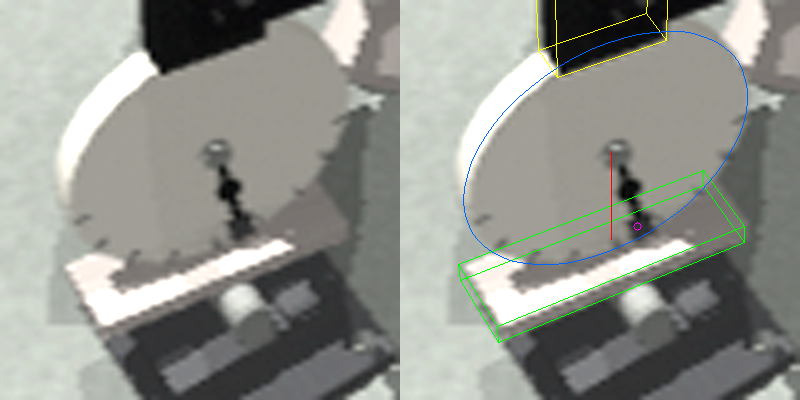

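Needle (385,190)→(485,470) points into the middle of the tab (490,515), steady; vertical press ≈4 N. Handing in.

```bash
python3 -c "
from cell import *
print(job_done())
s=state();print(s['t'],s['eef_pos'],s['tcp_rot'],s['ft_force'],s['opening'])"
```

```text
the job is handed in; nothing more can be done
None
the job is handed in; nothing more can be done
```

I picked up the middle-sized gauge (base measured at 110.6 mm) by its handle. I set it level on the ridge, rocked it on the ridge to a 0.215 rad tilt, and handed in while still gripping it at about 14.6–15 s. No verdict is reported.

Last checks before handing in:
- **Position:** the middle of the base is within about 2 mm of the ridge middle, using the arm pose and my camera estimate of the stud. The gauge lies square across the ridge to about 0.01 rad.
- **Press on the ridge:** about 4 N vertical, taken as the wrist force change from the freely hanging weight. The largest press I saw was about 10 N, on first contact.
- **Pointer:** steady over 10 frames. In the averaged, enlarged picture the needle runs into the tab a little off its centre.
- **Bench things:** I moved nothing else on purpose, and the gauge was carried well above them. I did not measure the bystanders again at the end.

**Where the readings disagreed:** the tab measured between 0.20 and 0.25 rad in different pictures, and I settled on about 0.215–0.22. The pictures resolve the pointer-to-tab gap only to about 0.03 rad, against the 0.08 allowed. At an earlier tilt, the base edge also looked about 0.04 rad more tilted than the gripper said, so the handle may have slipped slightly in the grip. That is why I relied on the picture of needle and tab.

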